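# Pack a part snugly in a jig channel with spacer bars

### The arm

A 6-joint arm with a two-finger parallel gripper is mounted at the origin on a cart in front of the work surface, level with it; the furniture and walls round the work are solid. World frame = base frame: x ahead of the robot, y to its left, z up, the work surface at z = 0. Lengths are in m, angles in rad, forces in N, time in s.
With the tool pointing down it reaches from about 0.35 to 0.775 m from the base axis. Payload 5.5 kg.
Tool frame: the origin (TCP) lies at the very end of the fingers, on their centre line; the grasp point (between the pads) lies env.tcp_to_grasp behind it (env.tcp_to_grasp is the distance from the TCP to the grasp point, in m); z points along the fingers, y is the line along which they close (so a half turn about z gives the same grasp; the last joint's range is limited). The gripper opens to 85 mm and grips with 20 to 120 N. Pads are 22 mm wide; open, the fingers measure 114 mm over their backs; the gripper's body (76 mm by 85 mm) begins 54 mm behind the grasp point. The pads swing forward as they close: fully open they stand 13 mm farther back than shut.
Start: joints at [1.098, 0.313, 0.046, 1.304, 0, 1.431], TCP at [0.188, 0.543, 0.209] pointing down, gripper open.
Joint ranges: [-2.76, 2.76], [-0.86, 1.69], [-1.03, 1.26], [-2.2, 2.34], [-1.47, 1.5], [-3.14, 3.14]. Speed limits (rad/s): [2.57, 2.57, 3.14, 3.14, 3.14, 3.14].

### API

Orientations are given as a rotation vector (axis times angle).
In Python, from bench import sensors, optics, job, env gives the robot as it stands. The module is installed in compiled form; this text tells all that it offers.
- The arm moves only by the shell command python3 -m crank 'ROWS' [FORCE]. ROWS is JSON, a list that holds one entry, the list of rows, each a list of 7 numbers: the finger opening in mm, from 0 to 85.4, then the shift along the tool's x, y, z in mm, then the turn, a rotation vector about the tool's x, y, z in rad. In form: [[[jaw, x, y, z, wx, wy, wz], ...]]. A call has 1 to 5 rows; each row shifts and turns the commanded pose from where the row before left it, along the tool's axes as they then stand; what a row does not reach is not made up. A row lasts 1/12 s, in which the tool goes at most 41.7 mm and 7.16 degrees, less where a joint would pass 70% of its speed; a pose out of reach is approached as far as the arm can. A call is refused whole if a number of a shift passes 41.7 or a number of a turn 0.125, either way. A call with a gripper value outside its range is refused whole. The fingers move at their own pace and stop on an object; FORCE is the grip in N (left out, the last holds). Time passes only in rows, so rows that do not move let the fingers close. It gives the time, the measured TCP pose, the force, the opening and the grip force at its end, in the units of the state.
- sensors.observe(): the state, without advancing time (a new reading comes with each control period).
- optics.get_image(name): name is "side" or "top"; returns the picture (384x512x3 uint8, red, green, blue); there is no depth.
- optics.camera_model(name): a dict with "intrinsics" (3x3 intrinsics, pixels), "rvec" (rotation vector, rad) and "tvec" (3), from world to camera coordinates, as OpenCV has them. Camera axes: x right, y down, z forward; pixel columns grow to the right and rows downward; lengths in m; the calibration is good to about 2 mm. A picture is of the moment at which its call begins. camera_model takes no time and is no camera call.
- job.close_job(): hands the job in; it is judged then, once.
The state is a dict: "time": time; "joint_pos": joint angles; "joint_velocities": joint speeds; "tau": joint torques, N m; "position": TCP position; "tcp_rot": TCP orientation; "ft_force": force on the tool from outside, world axes, zero at the start; "moment": the same for the moment, N m; "opening": finger opening in m; "grasp_force": force on a finger pad.
Only numpy, scipy, OpenCV 4.12 (cv2) and the standard library are available. Lean on these libraries where they do the work, as an engineer would, in place of code of your own. Each camera call takes 0.05 s, during which the arm holds its last target. There are 200 camera calls.

### The job

The part lying in the jig's channel is loose. Without lifting anything, push the red spacer bars along the feed track into the channel mouth one at a time, each time pushing the bar up the channel so that bars and part close up against the end stop before the next one follows, and go on until the channel is full and no further bar will go in. Leave the bars that are not needed in the track and disturb nothing else.

Things in the scene. Friction and masses are not known exactly. Their poses are not given: they have to be found in the camera images.
- jig: fixed shimming jig: aluminium plate (y -321 to +149, top at z 85) on a blue riser, steel walls; mm in this frame. Origin at desk height, on the channel's middle line, at the inner face of the two lugs at its mouth; x runs up the channel away from the robot, y left, z up. Channel open above, about 68 wide, 71 long (x 0 lugs to 71 end stop), walls and end stop up to z 105
- notch (a point): middle of the open notch between the two lugs, at plate top (jig x 0, y 0, z 85 mm). The lugs close the channel's near end at jig y -33 to -20 and +20 to +33, are 11 mm thick (x -11 to 0) and reach 8 mm above the plate; the 40 mm wide notch between them lets a closed gripper in from the near side to push a bar up the channel; in front of it is only plate. Push low: bars tip when pushed near the top. Axes as the jig's
- track (a point): right-hand open end of the feed track, mid-groove at plate top (jig x 7.75, y -310, z 85 mm); axes as the jig's. The track is a straight groove 15.5 mm wide along y, ending in the channel's mouth at y -33, between rails 10 mm thick that stand 8 mm above the plate. A bar pushed along it in +y slides just behind the lugs across the mouth until the stop pad (y +33, x up to 10) on the left wall (y +35.5) stops it
- spacer_1: red plastic spacer bar, 14 (its x) x 60 (its y, long) x 22 mm high, with fully rounded ends, 100 g, all alike; number 1 in the row in the feed track, counted from the channel; its top stands 14 mm above the rails, so the row can be pushed by the end of the last bar. The bars start end to end in the track, the first just outside the channel; origin at the centre of its underside
- spacer_2: red plastic spacer bar, 14 (its x) x 60 (its y, long) x 22 mm high, with fully rounded ends, 100 g, all alike; number 2 in the row in the feed track, counted from the channel; its top stands 14 mm above the rails, so the row can be pushed by the end of the last bar. The bars start end to end in the track, the first just outside the channel; origin at the centre of its underside
- spacer_3: red plastic spacer bar, 14 (its x) x 60 (its y, long) x 22 mm high, with fully rounded ends, 100 g, all alike; number 3 in the row in the feed track, counted from the channel; its top stands 14 mm above the rails, so the row can be pushed by the end of the last bar. The bars start end to end in the track, the first just outside the channel; origin at the centre of its underside
- spacer_4: red plastic spacer bar, 14 (its x) x 60 (its y, long) x 22 mm high, with fully rounded ends, 100 g, all alike; number 4 in the row in the feed track, counted from the channel; its top stands 14 mm above the rails, so the row can be pushed by the end of the last bar. The bars start end to end in the track, the first just outside the channel; origin at the centre of its underside
- heatsink: black finned heatsink, 40 (along the channel) x 60 x 29 mm, about 120 g; it lies either loose in the channel (then two bars fill it, with about 3 mm to spare) or parked on the plate to the left of it, near y = +98 mm of the jig. Origin on its underside, 22 mm behind the face that looks to the mouth; its x axis points to the mouth
- block_battery: yellow and black block battery, 26 (along the channel, its x) x 48 x 17 mm, about 45 g; it lies in the channel or parked where the heatsink is not: in the channel, three bars fill it with about 3 mm to spare; origin at the centre of its underside
- side_cutters: bystander: red-handled side cutters, 142 mm long, on the desk to the right; leave it where it is
- desolder_pump: bystander: teal solder sucker, 174 mm long; leave it where it is
- marker: bystander: white and blue marker pen, 123 mm long; leave it where it is
- can_capacitor: bystander: dark blue can capacitor, 35 mm wide, 60 mm high, upright; leave it where it is
- screwdriver_orange: bystander: orange screwdriver, 133 mm long; leave it where it is
- case_cover: bystander: black sheet cover of an amplifier, 165 x 192 x 105 mm; leave it where it is

How it is judged:
On the way, in this order (a step that is already met when the one before it is completed fails the run):
1. the first spacer bar is in the channel, pushed up beyond its mouth, with the other bars still outside (x of spacer_1 in the frame of jig between 0.0205 and 0.066 m and y of spacer_1 in the frame of jig between -0.008 and 0.008 m and z of spacer_1 in the frame of jig between 0.081 and 0.089 m and x of spacer_2 in the frame of jig between -0.004 and 0.02 m and y of each of spacer_2, spacer_3, spacer_4 in the frame of jig below -0.05 m and z of spacer_2 in the frame of jig between 0.081 and 0.089 m and x of spacer_3 in the frame of jig between -0.004 and 0.02 m and z of spacer_3 in the frame of jig between 0.081 and 0.089 m and x of spacer_4 in the frame of jig between -0.004 and 0.02 m and z of spacer_4 in the frame of jig between 0.081 and 0.089 m), for 0.1 s.
2. the second bar lies across the channel behind the first, the others still outside (x of spacer_1 in the frame of jig between 0.0205 and 0.066 m and y of spacer_1 in the frame of jig between -0.008 and 0.008 m and z of spacer_1 in the frame of jig between 0.081 and 0.089 m and x of spacer_2 in the frame of jig between 0 and 0.066 m and y of spacer_2 in the frame of jig between -0.008 and 0.008 m and z of spacer_2 in the frame of jig between 0.081 and 0.089 m and x of spacer_3 in the frame of jig between -0.004 and 0.02 m and y of each of spacer_3, spacer_4 in the frame of jig below -0.05 m and z of spacer_3 in the frame of jig between 0.081 and 0.089 m and x of spacer_4 in the frame of jig between -0.004 and 0.02 m and z of spacer_4 in the frame of jig between 0.081 and 0.089 m), for 0.1 s.
At the end, for the whole second after the job is handed in: Heatsink in the channel: spacers 1-2 lie in it, 3-4 still in the track. Battery in it: spacers 1-3 lie in it, 4 in the track. Bars in the channel within 8 mm of its middle line, all but the last clear beyond the mouth (centre 20.5 mm, spacer 2 19.5 mm past the lugs); all flat and at rest (x of spacer_1 in the frame of jig between 0.0205 and 0.066 m and y of spacer_1 in the frame of jig between -0.008 and 0.008 m and z of spacer_1 in the frame of jig between 0.081 and 0.089 m and x of spacer_2 in the frame of jig between 0 and 0.066 m and y of spacer_2 in the frame of jig between -0.008 and 0.008 m and z of spacer_2 in the frame of jig between 0.081 and 0.089 m and x of spacer_4 in the frame of jig between -0.004 and 0.02 m and y of spacer_4 in the frame of jig below -0.05 m and z of spacer_4 in the frame of jig between 0.081 and 0.089 m and linear speed of each of spacer_1, spacer_2, spacer_3, spacer_4 below 0.02 m/s and ((x of heatsink in the frame of jig between 0.025 and 0.075 m and y of heatsink in the frame of jig between -0.02 and 0.02 m and z of heatsink in the frame of jig between 0.081 and 0.089 m and x of spacer_3 in the frame of jig between -0.004 and 0.02 m and y of spacer_3 in the frame of jig below -0.05 m and z of spacer_3 in the frame of jig between 0.081 and 0.089 m) or (x of block_battery in the frame of jig between 0.025 and 0.075 m and y of block_battery in the frame of jig between -0.02 and 0.02 m and z of block_battery in the frame of jig between 0.081 and 0.089 m and x of spacer_3 in the frame of jig between 0 and 0.066 m and y of spacer_3 in the frame of jig between -0.008 and 0.008 m and z of spacer_3 in the frame of jig between 0.081 and 0.089 m and x of spacer_2 in the frame of jig between 0.0195 and 0.066 m and y of spacer_2 in the frame of jig between -0.008 and 0.008 m and z of spacer_2 in the frame of jig between 0.081 and 0.089 m))); the robot touches nothing.
It fails at once if a spacer bar, the heatsink or the battery is lifted more than 12 mm or tipped over (z of any of spacer_1, spacer_2, spacer_3, spacer_4, heatsink, block_battery in the frame of jig above 0.097 m or angle between any of spacer_1, spacer_2, spacer_3, spacer_4, heatsink, block_battery's own z axis and vertical above 0.6 rad).
It fails at once if the part parked on the plate beside the channel, or a thing lying about on the desk, is shifted by more than 25 mm (distance of any of side_cutters, desolder_pump, marker, can_capacitor, screwdriver_orange, case_cover from where it was at the start of the episode above 0.025 m or (y of heatsink in the frame of jig above 0.05 m and distance of heatsink from where it was at the start of the episode above 0.025 m) or (y of block_battery in the frame of jig above 0.05 m and distance of block_battery from where it was at the start of the episode above 0.025 m)).
It also fails if it takes over 69 s, if anything falls off the work surface, if the arm or the gripper's body presses on something with over 40 N, if the wrist force passes 120 N, or if a joint passes its speed limit or range.

## Working session

There is one attempt and no reset: what is moved stays moved. The work goes in short steps, Python scripts to look and compute and a shell command to move; the robot and the scene stay as the last step left them, time stands still between calls to the robot, and variables do not carry over. Pictures are saved under pics/ and viewed, at most 10 in all, crops included, and the job is handed in when it is done.

```bash
mkdir -p pics
python3 - <<'E'
from bench import sensors, optics, env
import cv2
s=sensors.observe()
print(s, env.tcp_to_grasp)
for n in("top","side"):
    cv2.imwrite(f"pics/{n}0.png",optics.get_image(n)[:,:,::-1]); print(n,optics.camera_model(n))
E
```

```text
{'time': 0.0, 'joint_pos': array([1.09838190e+00, 3.14014749e-01, 4.49608287e-02, 1.30360108e+00,
       3.16306734e-06, 1.43118659e+00]), 'joint_velocities': array([-2.19885266e-04,  1.58924071e-04, -1.93398284e-05, -2.80695433e-04,
        3.55650023e-04,  1.80726022e-03]), 'tau': array([ 1.58782004e-04, -4.80631471e+01,  2.98530489e+01,  1.94057106e-02,
       -7.86257579e-05,  5.97878994e-06]), 'position': array([0.1876055 , 0.54294087, 0.20849333]), 'tcp_rot': array([-5.20265726e-01, -3.09764159e+00,  2.78195787e-03]), 'ft_force': array([0.88257088, 0.33251239, 0.48692108]), 'moment': array([ 0.00438204,  0.06676028, -0.01926626]), 'grasp_force': 0.0, 'opening': 0.08504921653271916} 0.0187
top {'intrinsics': array([[358.2424833 ,   0.        , 247.73860359],
       [  0.        , 358.2424833 , 184.43213406],
       [  0.        ,   0.        ,   1.        ]]), 'rvec': array([ 2.18494581, -2.16746486,  0.09339826]), 'tvec': array([0.11401457, 0.57845251, 1.39841271])}
side {'intrinsics': array([[413.88692225,   0.        , 254.3318106 ],
       [  0.        , 413.88692225, 193.92479217],
       [  0.        ,   0.        ,   1.        ]]), 'rvec': array([ 2.21768831, -0.02768343,  0.04624057]), 'tvec': array([-0.55230548,  0.13648893,  1.11315602])}
```

View pics/top0.png

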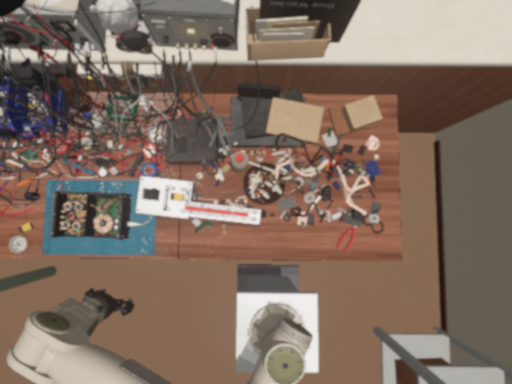

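View pics/side0.png

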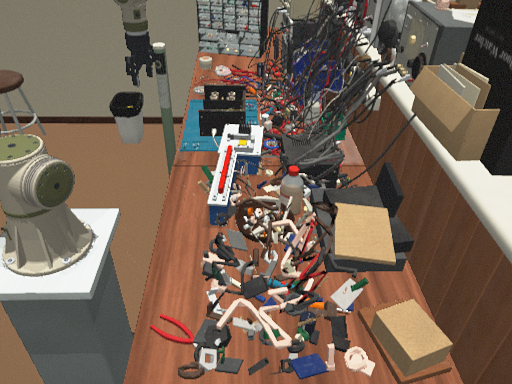

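The top view shows the jig at about (137–262, 178–222). The black heatsink is parked at left (152,195), the yellow battery is in the channel (178,198), and the red row runs from about (187,206) to (250,213). I'll zoom in for an accurate pose.

Run:
```python
import cv2,numpy as np
t=cv2.imread("pics/top0.png")[168:232,128:272]; cv2.imwrite("pics/t1.png",cv2.resize(t,None,fx=5.5,fy=5.5,interpolation=cv2.INTER_CUBIC))
t=cv2.imread("pics/side0.png")[115:225,195:275]; cv2.imwrite("pics/s1.png",cv2.resize(t,None,fx=5.4,fy=5.4,interpolation=cv2.INTER_CUBIC))
```

```text
(no output)
```

View pics/t1.png

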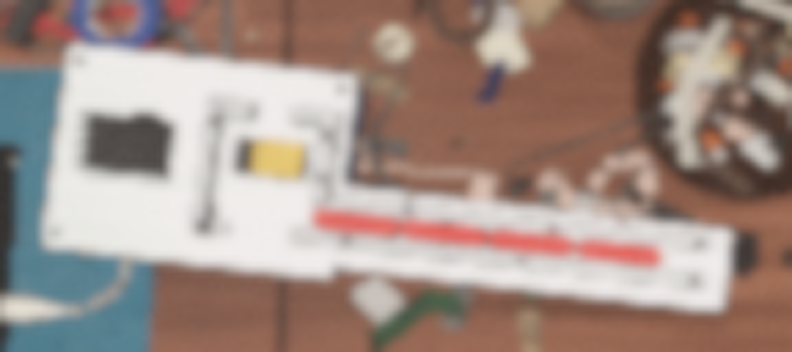

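View pics/s1.png

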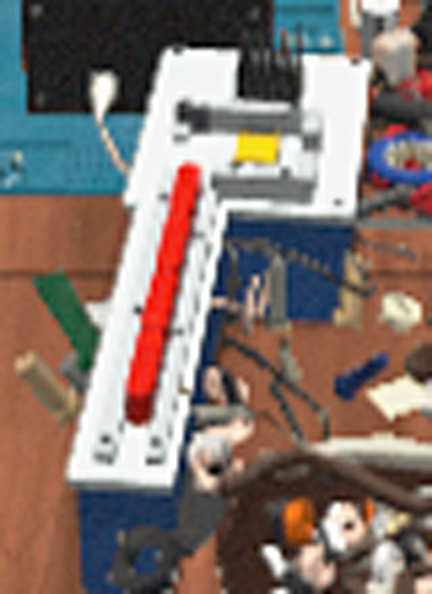

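Top crop: the plate's left edge runs (68,45)–(42,247) and its right edge (735,228)–(722,312). The battery is at (272,158), between the end stop above it and the mouth, with the row running (315,218)–(660,257). So the battery is in the channel and three bars will be needed. Next I'll fit the jig pose from the row and the plate.

```bash
cat > h.py <<'E'
import cv2,numpy as np
from bench import sensors, optics
from scipy.spatial.transform import Rotation as R
def ray(n,px,z):
    m=optics.camera_model(n);Rm=cv2.Rodrigues(m["rvec"])[0];C=-Rm.T@m["tvec"]
    p=np.c_[np.atleast_2d(px),np.ones(len(np.atleast_2d(px)))]
    d=(np.linalg.inv(m["intrinsics"])@p.T).T@Rm
    return (C+d*((z-C[2])/d[:,2])[:,None])[:,:2]
def red(n,im):
    i=im.astype(int); return ((i[:,:,2]>130)&(i[:,:,1]<100)&(i[:,:,0]<100)).astype(np.uint8)
E
python3 - <<'E'
from h import *
for n,roi in(("top",(180,205,265,220)),("side",(215,140,235,196))):
    im=cv2.imread(f"pics/{n}0.png"); m=red(n,im); k=np.zeros_like(m);k[roi[1]:roi[3],roi[0]:roi[2]]=1
    if n=="top": k[:]=0;k[200:220,180:255]=1
    p=np.argwhere(m&k)[:,::-1]; w=ray(n,p,.107 if n=="top" else .102)
    c=w.mean(0);u=np.linalg.svd(w-c)[2][0]; u*=np.sign(u[1]); t=(w-c)@u
    print(n,len(p),"centre",c,"yaw deg",np.degrees(np.arctan2(-u[0],u[1])),"ends",c+u*t.max(),c+u*t.min(),np.ptp(t))
f=lambda a:np.array(a,float)/5.5+[128,168]-.41
e=ray("top",f([(68,45),(42,247),(735,228),(722,312)]),.085);print(e)
print("battery",ray("top",f([(272,158)]),.102),"heatsink",ray("top",f([(128,145)]),.114))
u=np.array([c for c in (u,)])[0]
print("L/R y along u",e@u, "row", (c@u))
from bench import sensors
E
```

```text
top 30 centre [0.50009869 0.12553299] yaw deg 8.590972554281235 ends [0.46826682 0.33623596] [0.50468722 0.09516044] 0.2438110975208161
side 224 centre [0.46693826 0.22869715] yaw deg -3.9087844500032403 ends [0.47514157 0.3487564 ] [0.45767727 0.09315827] 0.25619407989015686
[[0.60218721 0.53010748]
 [0.46235225 0.54320364]
 [0.47922815 0.06676751]
 [0.42170514 0.07540188]]
battery [[0.5239749  0.38318594]] heatsink [[0.53135892 0.47837516]]
L/R y along u [0.56992442 0.57345781 0.09928034 0.10397339] row 0.2599955318565609
```

Run:
```python
from h import *
for n,roi,z in(("top",(182,200,252,218),.107),("side",(210,140,240,196),.107)):
    im=cv2.imread(f"pics/{n}0.png").astype(float); r=np.clip(im[:,:,2]-im[:,:,:2].max(2)-45,0,150); k=np.zeros_like(r);k[roi[1]:roi[3],roi[0]:roi[2]]=1
    r*=k; p=np.argwhere(r>0)[:,::-1]; wt=r[r>0]
    w=ray(n,p,z); c=(w*wt[:,None]).sum(0)/wt.sum()
    C=((w-c)*wt[:,None]).T@(w-c); u=np.linalg.eigh(C)[1][:,1]; u*=np.sign(u[1]); t=(w-c)@u
    h=np.sort(t); print(n,len(p),"c",c,"yaw",np.degrees(np.arctan2(-u[0],u[1])),"len",np.ptp(t),"mid",c+u*(t.max()+t.min())/2)
# plate long edges from brightness: near & far edges of narrow part
im=cv2.imread("pics/top0.png"); g=cv2.resize(im[168:232,128:272],None,fx=5.5,fy=5.5,interpolation=cv2.INTER_CUBIC).min(2)
f=lambda a:np.array(a,float)/5.5+[128,168]-.41
a=[];b=[]
for x in range(400,720,10):
    col=g[:,x]; y=230 if x<0 else 250+0*x
    # walk out from row
    ys=np.where(col>150)[0]; ys=ys[(ys>150)&(ys<330)]
    a.append((x,ys.min()));b.append((x,ys.max()))
for q in(a,b):
    w=ray("top",f(q),.085); s=np.polyfit(w[:,1],w[:,0],1); r=w[:,0]-np.polyval(s,w[:,1]); k=abs(r)<.004; s=np.polyfit(w[k,1],w[k,0],1); print("edge yaw",np.degrees(-np.arctan(s[0])),"x at y=.2",np.polyval(s,.2),k.sum())
```

```text
top 238 c [0.47113079 0.23694843] yaw -5.9635832083711895 len 0.2390157547138005 mid [0.47074546 0.23325977]
side 384 c [0.46888049 0.21443587] yaw -5.2937083977685315 len 0.2608580479414969 mid [0.46907158 0.21649824]
edge yaw -2.2917867982117954 x at y=.2 0.4978518467093149 15
edge yaw -5.91930836205078 x at y=.2 0.434087300976876 32
```

Jig fit: origin at about (0.479, 0.391), yaw −5.7°. The plate measures 471 mm against the given 470, and both cameras agree on the row line. The battery comes out at jig (46, −4), which confirms it is in the channel. I'll turn the tool to the jig axes, so tool x = −jig x and tool y = +jig y, and go behind the row.

```bash
cat > st.py <<'E'
from h import *
s=sensors.observe();a=np.radians(-5.7);X=np.array([np.cos(a),np.sin(a)]);Y=np.array([-X[1],X[0]])
d=s["position"][:2]-[.4787,.3914];M=R.from_rotvec(s["tcp_rot"]).as_matrix();F=s["ft_force"][:2]
J=R.from_euler('z',a).as_matrix()
print("t %.2f jig x %.1f y %.1f z %.1f"%(s["time"],d@X*1e3,d@Y*1e3,s["position"][2]*1e3),"F jig",np.round([F@X,F@Y,s["ft_force"][2]],1),"open %.1f"%(s["opening"]*1e3),
 "turn err(tool)",np.round((R.from_matrix(M).inv()*R.from_matrix(np.c_[-J[:,0],J[:,1],-J[:,2]])).as_rotvec(),3))
E
python3 st.py
python3 -m crank '[[[0,0,0,0,0,0,-0.12],[0,0,0,0,0,0,-0.118],[0,0,0,0,0,0,0],[0,0,0,0,0,0,0]]]' 20 | tail -c 300; python3 st.py
```

```text
t 0.10 jig x -304.7 y 121.9 z 208.6 F jig [-0.9 -0.4 -0. ] open 85.6 turn err(tool) [-0.002 -0.    -0.233]
time: 0.43
position: [0.1877, 0.5432, 0.209]
tcp_rot: [-0.154, -3.138, 0.001]
ft_force: [-0.7, -0.6, 0.3]
opening: 0.0391
grasp_force: 0.0
t 0.43 jig x -304.6 y 122.2 z 209.0 F jig [-0.6 -0.6  0.3] open 39.1 turn err(tool) [-0.001 -0.     0.001]
```

```bash
python3 -m crank '[[[0,-19.5,-26.5,0,0,0,0],[0,-19.5,-26.5,0,0,0,0],[0,-19.5,-26.5,0,0,0,0],[0,-19.5,-26.5,0,0,0,0],[0,-19.5,-26.5,0,0,0,0]]]' >/dev/null
python3 -m crank '[[[0,-19.5,-26.5,0,0,0,0],[0,-19.5,-26.5,0,0,0,0],[0,-19.5,-26.5,0,0,0,0],[0,-19.5,-26.5,0,0,0,0],[0,-19.5,-26.5,0,0,0,0]]]' >/dev/null
python3 -m crank '[[[0,-19.5,-26.5,0,0,0,0],[0,-19.5,-26.5,0,0,0,0],[0,-19.5,-26.5,0,0,0,0],[0,-19.5,-26.5,0,0,0,0],[0,-19.5,-26.5,0,0,0,0]]]' >/dev/null
python3 -m crank '[[[0,-19.5,-26.5,0,0,0,0],[0,0,0,0,0,0,0],[0,0,0,0,0,0,0]]]' >/dev/null; python3 st.py
```

```text
t 1.93 jig x 10.1 y -301.3 z 209.1 F jig [ 0.3  0.3 -0.9] open -0.0 turn err(tool) [ 0.    -0.001 -0.001]
```

```bash
python3 -m crank '[[[0,2,-4,30,0,0,0],[0,0,0,30,0,0,0],[0,0,0,30,0,0,0],[0,0,0,7,0,0,0],[0,0,0,0,0,0,0]]]' >/dev/null; python3 st.py
python3 - <<'E'
from h import *
a=optics.get_image("top")[160:235,128:272,::-1];b=optics.get_image("side")[115:215,175:295,::-1]
cv2.imwrite("pics/c1.png",np.hstack([cv2.resize(a,(480,250),interpolation=2).copy() if 0 else cv2.copyMakeBorder(cv2.resize(a,(430,224),interpolation=2),0,76,0,0,0),cv2.resize(b,(360,300),interpolation=2)]))
E
```

```text
t 2.35 jig x 4.6 y -303.4 z 110.5 F jig [-0.3  0.  -0.1] open -0.2 turn err(tool) [-0.    -0.005  0.005]
```

View pics/c1.png

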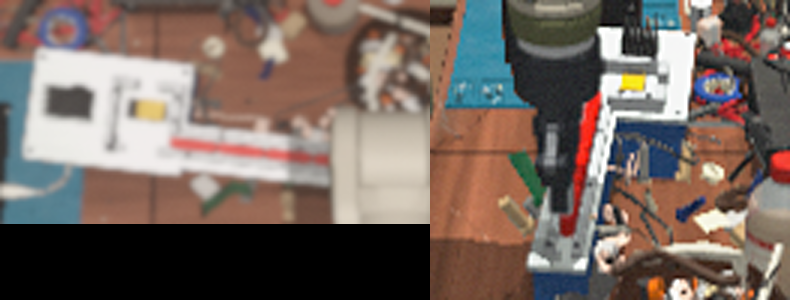

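Run:
```python
from h import *
m=optics.camera_model("side");s=sensors.observe();J=R.from_euler('z',np.radians(-5.7)).as_matrix()
b=np.ascontiguousarray(optics.get_image("side")[130:220,180:260,::-1]);b=cv2.resize(b,(533,600),interpolation=2)
pts={"tcp":s["position"]}
for k,q in {"rowend":(7.75,-278,107),"first":(7.75,-38,107),"trackend":(7.75,-321,85),"lug":(0,0,85),"corner":(71,0,105)}.items(): pts[k]=np.array([.4787,.3914,0])+J@np.array(q)/1e3
for k,p in pts.items():
    u=cv2.projectPoints(p[None],m["rvec"],m["tvec"],m["intrinsics"],None)[0].ravel();print(k,u)
    v=tuple(int(i) for i in (u-[180,130]+.5)*6.667); cv2.drawMarker(b,v,(0,255,0),0,14,1)
cv2.imwrite("pics/c2.png",b)
```

```text
tcp [218.91283186 190.59377827]
rowend [220.2034287  187.08445483]
first [229.65467542 143.90624437]
trackend [218.40396382 202.7241815 ]
lug [228.69027547 143.78654071]
corner [249.80582401 139.67440009]
```

View pics/c2.png

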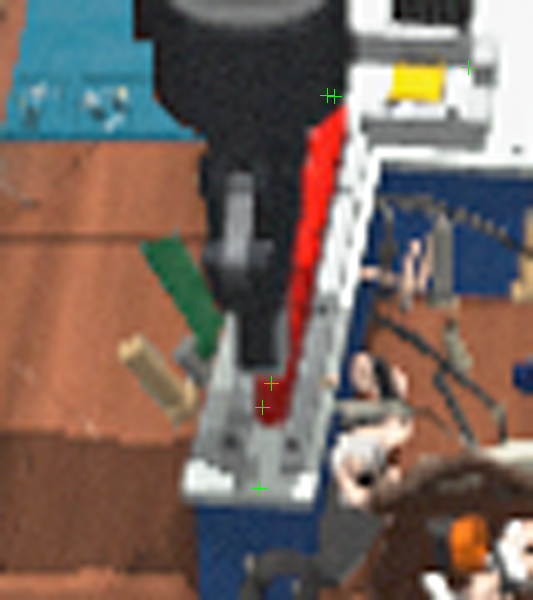

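The side crop puts the row end at (270,385–420), which matches my model. The fingertip shows slightly higher than its projection, though, so I'll step back, lower gently watching the force, and check again.

```bash
python3 -m crank '[[[0,-3,-4,0,0,0,0],[0,0,-4,0,0,0,0],[0,0,0,0,0,0,0],[0,0,0,0,0,0,0]]]' >/dev/null; python3 st.py
python3 -m crank '[[[0,0,0,5,0,0,0],[0,0,0,0,0,0,0],[0,0,0,5,0,0,0],[0,0,0,3,0,0,0],[0,0,0,0,0,0,0]]]' ; python3 st.py
python3 - <<'E'
from h import *
b=np.ascontiguousarray(optics.get_image("side")[130:220,180:260,::-1]);b=cv2.resize(b,(533,600),interpolation=2)
m=optics.camera_model("side");s=sensors.observe()
u=cv2.projectPoints(s["position"][None],m["rvec"],m["tvec"],m["intrinsics"],None)[0].ravel()
cv2.drawMarker(b,tuple(int(i) for i in (u-[180,130]+.5)*6.667),(0,255,0),0,14,1)
cv2.imwrite("pics/c3.png",b)
E
```

```text
t 2.83 jig x 11.1 y -312.4 z 113.1 F jig [0.2 0.2 0.5] open 0.1 turn err(tool) [0.    0.001 0.004]
time: 3.25
position: [0.4575, 0.0799, 0.0984]
tcp_rot: [-0.149, -3.136, -0.0]
ft_force: [0.3, -0.1, 0.4]
opening: -0.0001
grasp_force: 0.0
t 3.25 jig x 9.8 y -312.1 z 98.4 F jig [ 0.3 -0.1  0.4] open -0.1 turn err(tool) [-0.    -0.002  0.005]
```

View pics/c3.png

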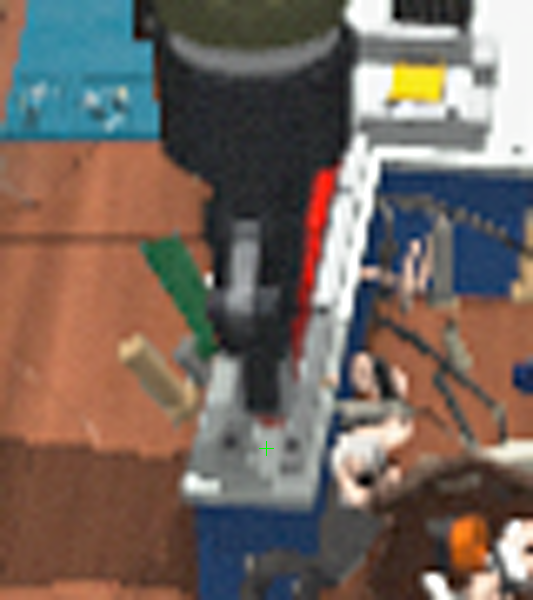

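The finger is now in front of the row end, with only a sliver of red at (268,422) below it, and there is no contact force. I'll start pushing and check for row motion using the top camera numbers.

```bash
cat > row.py <<'E'
from h import *
# extent of red row along jig y in top view (z=107)
a=np.radians(-5.7);X=np.array([np.cos(a),np.sin(a)]);Y=np.array([-X[1],X[0]])
im=optics.get_image("top").astype(float); r=np.clip(im[:,:,0]-im[:,:,1:].max(2)-45,0,150); r[:188]=0;r[222:]=0;r[:,:160]=0;r[:,258:]=0
p=np.argwhere(r>0)[:,::-1]; w=(ray("top",p,.107)-[.4787,.3914]); x=w@X*1e3;y=w@Y*1e3;wt=r[r>0]
k=(x>-10)&(x<60);x,y,wt=x[k],y[k],wt[k]
print("row y %.0f..%.0f"%(y.min(),y.max()), "in channel: n",(y>-25).sum(),"mean x %.1f"%np.average(x[y>-25],weights=wt[y>-25]) if (y>-25).any() else "")
for lo in range(-300,40,10):
    q=(y>=lo)&(y<lo+10)
    if q.any(): print(lo,"%.0f"%np.average(x[q],weights=wt[q]),end="; ")
print()
E
python3 row.py
python3 -m crank '[[[0,2,8,1.5,0,0,0],[0,0,6,0,0,0,0],[0,0,6,0,0,0,0],[0,0,6,0,0,0,0],[0,0,0,0,0,0,0]]]' |grep -E force; python3 st.py
python3 -m crank '[[[0,0,6,0,0,0,0],[0,0,6,0,0,0,0],[0,0,6,0,0,0,0],[0,0,6,0,0,0,0],[0,0,0,0,0,0,0]]]' |grep -E force; python3 st.py; python3 row.py
```

```text
row y -246..-39 in channel: n 0 
-250 8; -240 8; -230 7; -220 8; -210 8; -200 8; -190 7; -180 8; -170 8; -160 8; -150 7; -140 8; -130 8; -120 8; -110 9; -100 8; -90 8; -80 8; -70 8; -60 8; -50 9; -40 8; 
ft_force: [-0.3, -0.6, 0.5]
grasp_force: 0.0
t 3.77 jig x 8.5 y -284.8 z 98.0 F jig [-0.2 -0.6  0.5] open 0.1 turn err(tool) [0.001 0.    0.006]
ft_force: [0.3, -0.4, -0.3]
grasp_force: 0.0
t 4.18 jig x 8.4 y -261.0 z 97.9 F jig [ 0.3 -0.4 -0.3] open -0.0 turn err(tool) [0.    0.    0.006]
row y -167..-39 in channel: n 0 
-170 8; -160 8; -150 8; -140 8; -130 8; -120 8; -110 9; -100 8; -90 8; -80 8; -70 8; -60 8; -50 9; -40 8;
```

The front of the row stayed at −39, so the fingers passed over the bars and the real tip sits higher than the reading. I'll back off and find the rail height (z 93) by touch.

```bash
python3 -m crank '[[[0,0,-20,0,0,0,0],[0,0,-20,0,0,0,0],[0,0,-6,0,0,0,0],[0,0,0,0,0,0,0],[0,0,0,0,0,0,0]]]' >/dev/null; python3 st.py; python3 row.py|head -1
python3 -m crank '[[[0,0,0,2,0,0,0],[0,0,0,1,0,0,0],[0,0,0,0,0,0,0]]]' >/dev/null; python3 st.py
python3 -m crank '[[[0,0,0,2,0,0,0],[0,0,0,0,0,0,0]]]' >/dev/null; python3 st.py
```

```text
t 4.65 jig x 8.6 y -308.2 z 98.0 F jig [-0.9  1.4 -0.3] open 0.1 turn err(tool) [0.001 0.    0.003]
row y -242..-39 in channel: n 0 
t 4.95 jig x 8.3 y -307.6 z 94.6 F jig [-0.1  0.1 -0.8] open -0.1 turn err(tool) [ 0.    -0.     0.005]
t 5.12 jig x 8.3 y -307.8 z 92.5 F jig [ 0.7 -0.5  0.3] open 0.1 turn err(tool) [ 0.    -0.     0.005]
```

```bash
python3 -m crank '[[[0,0,0,2,0,0,0],[0,0,0,0,0,0,0]]]' >/dev/null; python3 st.py
python3 -m crank '[[[0,0,0,2,0,0,0],[0,0,0,0,0,0,0]]]' >/dev/null; python3 st.py
python3 -m crank '[[[0,0,0,1.5,0,0,0],[0,0,0,0,0,0,0]]]' >/dev/null; python3 st.py
```

```text
t 5.28 jig x 8.3 y -308.0 z 90.5 F jig [-0.6  0.5 -0.6] open 0.2 turn err(tool) [ 0.    -0.     0.005]
t 5.45 jig x 8.4 y -308.1 z 88.6 F jig [0.2 0.1 0.8] open -0.2 turn err(tool) [ 0.    -0.     0.005]
t 5.62 jig x 8.4 y -308.1 z 87.2 F jig [-1. -0. -0.] open -0.0 turn err(tool) [ 0.    -0.     0.005]
```

```bash
python3 -m crank '[[[0,0,0,1.5,0,0,0],[0,0,0,0,0,0,0]]]' >/dev/null; python3 st.py
python3 -m crank '[[[0,0,0,1.5,0,0,0],[0,0,0,0,0,0,0]]]' >/dev/null; python3 st.py
python3 -m crank '[[[0,0,0,1.5,0,0,0],[0,0,0,0,0,0,0]]]' |grep -E "ft_f"; python3 st.py
python3 - <<'E'
from h import *
b=np.ascontiguousarray(optics.get_image("side")[130:220,180:260,::-1]);b=cv2.resize(b,(533,600),interpolation=2)
cv2.imwrite("pics/c4.png",b)
E
```

```text
t 5.78 jig x 8.4 y -308.1 z 85.7 F jig [0.2 0.  0.6] open -0.0 turn err(tool) [ 0.    -0.     0.005]
t 5.95 jig x 8.4 y -308.1 z 84.2 F jig [-0.5 -0.9 -0.5] open 0.0 turn err(tool) [ 0.    -0.     0.005]
ft_force: [0.1, 0.2, -0.7]
t 6.12 jig x 8.4 y -308.1 z 82.7 F jig [ 0.1  0.2 -0.7] open -0.1 turn err(tool) [ 0.    -0.     0.005]
```

View pics/c4.png

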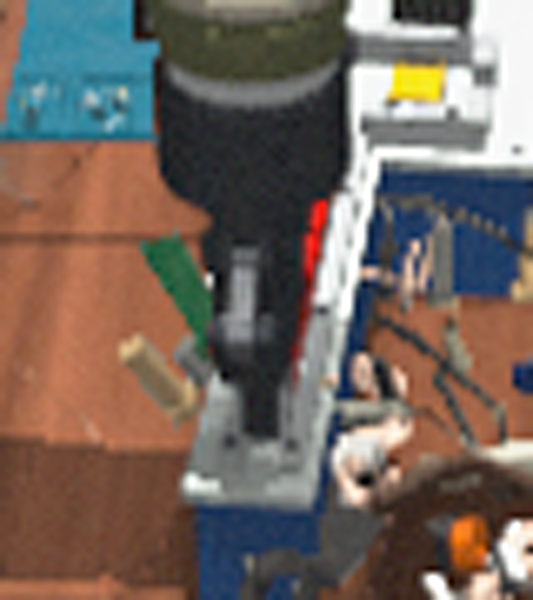

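The finger bottom is at (262,437), which by the calibration is z≈100 while the reading says 83, so the real tip is about 17 mm above it. I'll keep feeling for the rail.

```bash
python3 -m crank '[[[0,0,0,1.5,0,0,0],[0,0,0,1.5,0,0,0],[0,0,0,0,0,0,0]]]' >/dev/null; python3 st.py
python3 -m crank '[[[0,0,0,1.5,0,0,0],[0,0,0,0,0,0,0]]]' >/dev/null; python3 st.py
python3 -m crank '[[[0,0,0,1.5,0,0,0],[0,0,0,0,0,0,0]]]' >/dev/null; python3 st.py
```

```text
t 6.42 jig x 8.3 y -308.1 z 79.6 F jig [-0.6  0.2 -0.4] open 0.2 turn err(tool) [ 0.    -0.     0.005]
t 6.58 jig x 8.4 y -308.1 z 78.1 F jig [ 0.  -0.3  1.2] open -0.1 turn err(tool) [ 0.    -0.     0.005]
t 6.75 jig x 8.4 y -308.1 z 76.7 F jig [0.4 0.4 1.2] open -0.2 turn err(tool) [ 0.    -0.     0.005]
```

```bash
python3 -m crank '[[[0,0,0,1,0,0,0],[0,0,0,0,0,0,0]]]' >/dev/null; python3 st.py
python3 -m crank '[[[0,0,0,1,0,0,0],[0,0,0,0,0,0,0]]]' >/dev/null; python3 st.py
python3 -m crank '[[[0,0,0,1,0,0,0],[0,0,0,0,0,0,0]]]' >/dev/null; python3 st.py
```

```text
t 6.92 jig x 8.5 y -308.1 z 75.7 F jig [-0.6  1.1 -0.6] open 0.0 turn err(tool) [ 0.    -0.     0.005]
t 7.08 jig x 8.5 y -308.1 z 74.8 F jig [0.8 0.  0.1] open -0.1 turn err(tool) [ 0.    -0.     0.005]
t 7.25 jig x 8.4 y -308.1 z 73.7 F jig [0.4 0.4 0.8] open -0.2 turn err(tool) [ 0.    -0.     0.005]
```

```bash
python3 -m crank '[[[0,0,0,1,0,0,0],[0,0,0,0,0,0,0]]]' >/dev/null; python3 st.py
python3 -m crank '[[[0,0,0,1,0,0,0],[0,0,0,0,0,0,0]]]' >/dev/null; python3 st.py
python3 -m crank '[[[0,0,0,1,0,0,0],[0,0,0,0,0,0,0]]]' >/dev/null; python3 st.py
```

```text
t 7.42 jig x 8.4 y -308.1 z 72.7 F jig [-0.3 -0.1  0.3] open -0.2 turn err(tool) [ 0.    -0.     0.005]
t 7.58 jig x 8.4 y -308.1 z 71.7 F jig [ 0.  -0.4  0.4] open -0.2 turn err(tool) [ 0.    -0.     0.005]
t 7.75 jig x 8.6 y -308.0 z 71.1 F jig [-0.5  0.3  2.1] open 0.1 turn err(tool) [0.    0.    0.005]
```

```bash
python3 -m crank '[[[0,0,0,1,0,0,0],[0,0,0,0,0,0,0]]]' >/dev/null; python3 st.py
python3 -m crank '[[[0,0,0,-4,0,0,0],[0,0,0,0,0,0,0]]]' >/dev/null; python3 st.py
python3 -m crank '[[[0,0.5,6,0,0,0,0],[0,0,6,0,0,0,0],[0,0,6,0,0,0,0],[0,0,0,0,0,0,0],[0,0,0,0,0,0,0]]]' >/dev/null; python3 st.py
python3 -m crank '[[[0,0,6,0,0,0,0],[0,0,6,0,0,0,0],[0,0,6,0,0,0,0],[0,0,0,0,0,0,0],[0,0,0,0,0,0,0]]]' >/dev/null; python3 st.py;python3 row.py
```

```text
t 7.92 jig x 8.7 y -308.0 z 70.9 F jig [-3.1 -0.1  9.2] open 0.2 turn err(tool) [0.    0.001 0.005]
t 8.08 jig x 9.0 y -308.0 z 74.5 F jig [ 0.1 -0.2 -0.2] open 0.2 turn err(tool) [0.    0.001 0.005]
t 8.50 jig x 7.8 y -289.5 z 73.7 F jig [-0.5  0.  -0.4] open -0.4 turn err(tool) [ 0.    -0.     0.006]
t 8.92 jig x 7.9 y -271.3 z 73.9 F jig [-0.4 -0.1 -0.6] open -0.0 turn err(tool) [0.001 0.    0.006]
row y -189..-20 in channel: n 5 mean x 8.2
-190 7; -180 8; -170 8; -160 8; -150 8; -140 9; -130 8; -120 8; -110 9; -100 8; -90 8; -80 9; -70 8; -60 8; -50 8; -40 8; -30 8;
```

The row is moving: its front went from −39 to −20. Contact with the rail calibrates the tip at reading + 22 mm. I'll continue to the stop pad, expected at TCP y ≈ −218.

```bash
python3 -m crank '[[[0,0,9,0,0,0,0],[0,0,9,0,0,0,0],[0,0,9,0,0,0,0],[0,0,9,0,0,0,0],[0,0,6,0,0,0,0]]]' >/dev/null; python3 st.py
python3 -m crank '[[[0,0,3,0,0,0,0],[0,0,3,0,0,0,0],[0,0,0,0,0,0,0]]]' >/dev/null; python3 st.py; 
python3 -m crank '[[[0,0,2,0,0,0,0],[0,0,0,0,0,0,0]]]' >/dev/null; python3 st.py; 
python3 -m crank '[[[0,0,1.5,0,0,0,0],[0,0,0,0,0,0,0]]]' >/dev/null; python3 st.py; python3 row.py|head -1
```

```text
t 9.38 jig x 7.6 y -228.8 z 73.9 F jig [-0.5 -2.  -0.2] open -0.4 turn err(tool) [0.    0.    0.006]
t 9.63 jig x 7.6 y -223.3 z 73.9 F jig [-0.1 -0.1 -0.5] open 0.0 turn err(tool) [ 0.001 -0.     0.006]
t 9.80 jig x 7.6 y -222.0 z 73.9 F jig [-1.2 -0.3 -0.6] open -0.0 turn err(tool) [ 0.    -0.     0.005]
t 9.97 jig x 7.7 y -220.7 z 73.9 F jig [ 0.3 -1.4 -0.6] open -0.3 turn err(tool) [0.    0.    0.004]
row y -306..32 in channel: n 55 mean x 8.7
```

```bash
python3 -m crank '[[[0,0,1.5,0,0,0,0],[0,0,0,0,0,0,0]]]' >/dev/null; python3 st.py; 
python3 -m crank '[[[0,0,1.5,0,0,0,0],[0,0,0,0,0,0,0]]]' >/dev/null; python3 st.py; 
python3 -m crank '[[[0,0,1,0,0,0,0],[0,0,0,0,0,0,0]]]' >/dev/null; python3 st.py; python3 row.py
```

```text
t 10.18 jig x 7.6 y -219.6 z 73.9 F jig [-0.  -4.4  0.5] open -0.1 turn err(tool) [-0.001 -0.     0.004]
t 10.35 jig x 7.5 y -219.1 z 73.8 F jig [-0.2 -8.9  0.7] open 0.0 turn err(tool) [-0.003 -0.     0.004]
t 10.52 jig x 7.5 y -218.9 z 73.8 F jig [  0.8 -10.2   1.8] open -0.0 turn err(tool) [-0.005 -0.     0.003]
row y -306..32 in channel: n 56 mean x 8.7
-300 43; -110 8; -100 8; -90 8; -80 8; -70 8; -60 8; -50 9; -40 8; -30 8; -20 9; -10 9; 0 9; 10 9; 20 9; 30 7;
```

The first bar is at the pad (10 N, front at +32). Now I'll lift over to the front of the notch.

```bash
python3 -m crank '[[[0,0,-7,0,0,0,0],[0,0,0,-25,0,0,0],[0,0,0,-25,0,0,0],[0,10,35,0,0,0,0],[0,10,38,0,0,0,0]]]' >/dev/null
python3 -m crank '[[[0,10,38,0,0,0,0],[0,10,38,0,0,0,0],[0,10,38,0,0,0,0],[0,5,38,0,0,0,0],[0,0,0,0,0,0,0]]]' >/dev/null;python3 st.py
python3 -m crank '[[[0,0,2,20,0,0,0],[0,0,0,15,0,0,0],[0,0,0,5,0,0,0],[0,0,0,0,0,0,0],[0,0,0,0,0,0,0]]]' >/dev/null; python3 st.py; python3 row.py
```

```text
t 11.40 jig x -49.7 y 7.9 z 123.9 F jig [ 0.6 -0.1  0.1] open 0.3 turn err(tool) [0.005 0.001 0.011]
t 11.82 jig x -48.4 y 3.0 z 84.1 F jig [-0.   0.6 -0.2] open 0.1 turn err(tool) [ 0.    -0.     0.004]
row y -306..33 in channel: n 57 mean x 8.6
-300 42; -210 8; -200 7; -190 7; -180 7; -170 7; -160 7; -150 7; -140 8; -130 8; -120 8; -110 8; -100 8; -90 8; -80 8; -70 8; -60 8; -50 9; -40 8; -30 8; -20 9; -10 9; 0 9; 10 9; 20 8; 30 8;
```

```bash
python3 -m crank '[[[0,0,-1,12,0,0,0],[0,0,0,4,0,0,0],[0,0,0,2,0,0,0],[0,0,0,0,0,0,0],[0,0,0,0,0,0,0]]]' >/dev/null; python3 st.py
python3 -m crank '[[[0,-9,0,0,0,0,0],[0,-9,0,0,0,0,0],[0,-9,0,0,0,0,0],[0,-6,0,0,0,0,0],[0,0,0,0,0,0,0]]]' >/dev/null; python3 st.py
python3 -m crank '[[[0,-5,0,0,0,0,0],[0,-5,0,0,0,0,0],[0,-5,0,0,0,0,0],[0,-5,0,0,0,0,0],[0,0,0,0,0,0,0]]]' >/dev/null; python3 st.py; python3 row.py
```

```text
t 12.28 jig x -48.2 y 2.3 z 66.5 F jig [ 0.6  0.2 -0.3] open 0.1 turn err(tool) [0.001 0.    0.005]
t 12.70 jig x -13.2 y 2.4 z 66.0 F jig [ 0.  -0.3 -1. ] open -0.1 turn err(tool) [0.001 0.001 0.003]
t 13.12 jig x 5.8 y 2.5 z 65.9 F jig [0.2 0.5 0.4] open -0.1 turn err(tool) [0.    0.001 0.004]
row y -306..-7 in channel: n 20 mean x 25.0
-300 42; -210 8; -200 7; -190 7; -180 7; -170 7; -160 7; -150 7; -140 8; -130 8; -120 8; -110 8; -100 8; -90 8; -80 9; -70 8; -60 8; -50 9; -30 25; -20 25; -10 27;
```

```bash
python3 -m crank '[[[0,-3,0,0,0,0,0],[0,-3,0,0,0,0,0],[0,-2,0,0,0,0,0],[0,0,0,0,0,0,0]]]' >/dev/null; python3 st.py
python3 -m crank '[[[0,-2,0,0,0,0,0],[0,-1,0,0,0,0,0],[0,0,0,0,0,0,0]]]' >/dev/null; python3 st.py
python3 -m crank '[[[0,-2,0,0,0,0,0],[0,0,0,0,0,0,0]]]' >/dev/null; python3 st.py
python3 -m crank '[[[0,-1,0,0,0,0,0],[0,0,0,0,0,0,0]]]' >/dev/null; python3 st.py
```

```text
t 13.50 jig x 13.0 y 2.5 z 65.9 F jig [ 0.2 -0.5 -1.1] open 0.1 turn err(tool) [0.    0.    0.005]
t 13.75 jig x 15.8 y 2.5 z 66.0 F jig [ 0.2 -0.4 -0.6] open -0.4 turn err(tool) [0.    0.    0.005]
t 13.92 jig x 17.9 y 2.5 z 65.9 F jig [-0.3  0.4 -0.5] open -0.1 turn err(tool) [0.    0.    0.005]
t 14.08 jig x 18.7 y 2.5 z 65.9 F jig [ 0.1  0.2 -0.3] open -0.2 turn err(tool) [0.    0.    0.005]
```

```bash
python3 -m crank '[[[0,-1.5,0,0,0,0,0],[0,0,0,0,0,0,0]]]' >/dev/null; python3 st.py
python3 -m crank '[[[0,-1,0,0,0,0,0],[0,0,0,0,0,0,0]]]' >/dev/null; python3 st.py
python3 -m crank '[[[0,-1,0,0,0,0,0],[0,0,0,0,0,0,0]]]' >/dev/null; python3 st.py; python3 row.py
```

```text
t 14.25 jig x 20.1 y 2.6 z 66.0 F jig [-0.5 -0.   0.7] open 0.2 turn err(tool) [ 0.    -0.     0.005]
t 14.42 jig x 20.2 y 2.6 z 65.9 F jig [-4.5  1.   2.1] open 0.1 turn err(tool) [ 0.    -0.002  0.005]
t 14.58 jig x 20.2 y 2.8 z 65.9 F jig [-7.3  0.1  4.2] open -0.0 turn err(tool) [ 0.001 -0.003  0.006]
row y -306..-9 in channel: n 17 mean x 39.7
-300 43; -210 8; -200 7; -190 7; -180 7; -170 7; -160 7; -150 7; -140 8; -130 8; -120 8; -110 8; -100 8; -90 8; -80 8; -70 8; -60 8; -50 8; -40 7; -30 39; -20 40; -10 40;
```

The first bar has closed up against the battery and end stop (x≈38, 7 N). I'll go back behind the row.

```bash
python3 -m crank '[[[0,20,0,0,0,0,0],[0,25,0,0,0,0,0],[0,23,0,-5,0,0,0],[0,0,0,-28,0,0,0],[0,0,0,-25,0,0,0]]]' >/dev/null
python3 -m crank '[[[0,-9,-39,0,0,0,0],[0,-9,-39,0,0,0,0],[0,-9,-39,0,0,0,0],[0,-10,-39,0,0,0,0],[0,-9,-39,0,0,0,0]]]' >/dev/null
python3 -m crank '[[[0,-9,-39,0,0,0,0],[0,0,0,0,0,0,0],[0,0,0,0,0,0,0]]]' >/dev/null;python3 st.py
```

```text
t 15.72 jig x 11.5 y -233.7 z 124.2 F jig [-0.   0.5  0.3] open -0.3 turn err(tool) [-0.     0.002 -0.   ]
```

```bash
python3 -m crank '[[[0,3,0,20,0,0,0],[0,0,0,20,0,0,0],[0,0,0,10,0,0,0],[0,0,0,0,0,0,0],[0,0,0,0,0,0,0]]]' >/dev/null; python3 st.py
python3 -m crank '[[[0,0,10,0,0,0,0],[0,0,10,0,0,0,0],[0,0,10,0,0,0,0],[0,0,10,0,0,0,0],[0,0,10,0,0,0,0]]]' >/dev/null; python3 st.py
python3 -m crank '[[[0,0,8,0,0,0,0],[0,0,5,0,0,0,0],[0,0,4,0,0,0,0],[0,0,0,0,0,0,0]]]' >/dev/null; python3 st.py; python3 row.py
```

```text
t 16.13 jig x 6.8 y -230.8 z 73.8 F jig [0.2 0.3 0.8] open 0.1 turn err(tool) [-0.    -0.001  0.006]
t 16.55 jig x 7.5 y -180.4 z 74.5 F jig [ 0.8 -3.7  2.4] open 0.2 turn err(tool) [-0.     0.002  0.005]
t 16.88 jig x 7.4 y -163.7 z 74.3 F jig [ 0.6 -2.4  3.6] open 0.2 turn err(tool) [0.    0.001 0.005]
row y -306..32 in channel: n 103 mean x 26.3
-300 43; -290 48; -30 8; -20 23; -10 26; 0 25; 10 30; 20 28; 30 38;
```

```bash
python3 -m crank '[[[0,0,2,-1,0,0,0],[0,0,0,0,0,0,0]]]' >/dev/null; python3 st.py; 
python3 -m crank '[[[0,0,2,0,0,0,0],[0,0,0,0,0,0,0]]]' >/dev/null; python3 st.py; 
python3 -m crank '[[[0,0,1.5,0,0,0,0],[0,0,0,0,0,0,0]]]' >/dev/null; python3 st.py; python3 row.py
```

```text
t 17.10 jig x 6.4 y -162.5 z 74.7 F jig [ 0.7 -1.8 -0.2] open 0.1 turn err(tool) [ 0.    -0.001  0.005]
t 17.27 jig x 6.5 y -160.6 z 74.6 F jig [ 0.6 -1.6 -0. ] open -0.1 turn err(tool) [ 0.    -0.001  0.005]
t 17.43 jig x 6.5 y -159.5 z 74.7 F jig [ 1.8 -3.1  0.8] open 0.2 turn err(tool) [-0.001 -0.001  0.004]
row y -306..33 in channel: n 92 mean x 25.3
-300 42; -20 9; -10 24; 0 25; 10 30; 20 24; 30 23;
```

```bash
python3 -m crank '[[[0,0,1.5,0,0,0,0],[0,0,0,0,0,0,0]]]' >/dev/null; python3 st.py; 
python3 -m crank '[[[0,0,1,0,0,0,0],[0,0,0,0,0,0,0]]]' >/dev/null; python3 st.py; 
python3 -m crank '[[[0,0,-7,0,0,0,0],[0,0,0,-25,0,0,0],[0,0,0,-25,0,0,0],[0,11,30,0,0,0,0],[0,11,30,0,0,0,0]]]' >/dev/null
python3 -m crank '[[[0,11,30,0,0,0,0],[0,11,30,0,0,0,0],[0,11,29,0,0,0,0],[0,0,20,0,0,0,0],[0,0,0,0,0,0,0]]]' >/dev/null;python3 st.py; python3 row.py
```

```text
t 17.65 jig x 6.5 y -159.1 z 74.6 F jig [-0.1 -7.6  1.9] open 0.4 turn err(tool) [-0.003 -0.     0.004]
t 17.82 jig x 6.5 y -158.9 z 74.6 F jig [  1.  -10.4   1.4] open 0.1 turn err(tool) [-0.005 -0.001  0.003]
t 18.65 jig x -50.1 y 9.5 z 124.8 F jig [ 0.9 -0.2  1. ] open 0.2 turn err(tool) [ 0.004 -0.     0.009]
row y -306..33 in channel: n 120 mean x 26.3
-300 43; -160 60; -150 7; -140 7; -130 8; -120 8; -110 8; -100 8; -90 7; -80 8; -70 8; -60 8; -50 8; -40 8; -30 20; -20 27; -10 26; 0 26; 10 30; 20 24; 30 25;
```

```bash
python3 -m crank '[[[0,0,0,30,0,0,0],[0,0,0,18,0,0,0],[0,0,0,6,0,0,0],[0,0,0,4,0,0,0],[0,0,0,0,0,0,0]]]' >/dev/null; python3 st.py
python3 -m crank '[[[0,-9,0,0,0,0,0],[0,-9,0,0,0,0,0],[0,-9,0,0,0,0,0],[0,-7,0,0,0,0,0],[0,0,0,0,0,0,0]]]' >/dev/null; python3 st.py
python3 -m crank '[[[0,-4,0,0,0,0,0],[0,-4,0,0,0,0,0],[0,-4,0,0,0,0,0],[0,0,0,0,0,0,0]]]' >/dev/null; python3 st.py
python3 -m crank '[[[0,-2,0,0,0,0,0],[0,-1,0,0,0,0,0],[0,0,0,0,0,0,0]]]' >/dev/null; python3 st.py; python3 row.py
```

```text
t 19.12 jig x -49.0 y 4.3 z 66.6 F jig [0.1 0.5 0.5] open -0.3 turn err(tool) [-0.    -0.001  0.004]
t 19.53 jig x -12.3 y 5.6 z 67.5 F jig [ 0.3  0.1 -1. ] open 0.1 turn err(tool) [0.001 0.002 0.003]
t 19.87 jig x -2.3 y 5.4 z 66.9 F jig [-0.5  0.4 -0.1] open -0.1 turn err(tool) [0.    0.    0.004]
t 20.12 jig x 0.1 y 5.4 z 66.9 F jig [ 0.4 -0.  -0.5] open 0.2 turn err(tool) [0.    0.    0.005]
row y -306..25 in channel: n 79 mean x 35.3
-300 44; -160 60; -150 7; -140 7; -130 8; -120 8; -110 8; -100 8; -90 7; -80 8; -70 8; -60 8; -50 8; -30 31; -20 29; -10 37; 0 38; 10 42; 20 42;
```

```bash
python3 -m crank '[[[0,-2,-2,0,0,0,0],[0,-2,0,0,0,0,0],[0,0,0,0,0,0,0]]]' >/dev/null; python3 st.py
python3 -m crank '[[[0,-1.5,0,0,0,0,0],[0,0,0,0,0,0,0]]]' >/dev/null; python3 st.py
python3 -m crank '[[[0,-1.5,0,0,0,0,0],[0,0,0,0,0,0,0]]]' >/dev/null; python3 st.py
python3 -m crank '[[[0,-1,0,0,0,0,0],[0,0,0,0,0,0,0]]]' >/dev/null; python3 st.py; python3 row.py
```

```text
t 20.42 jig x 4.5 y 3.3 z 67.0 F jig [ 0.3 -0.2 -0.1] open 0.0 turn err(tool) [0.    0.    0.004]
t 20.58 jig x 5.8 y 3.4 z 66.9 F jig [-0.3 -0.1  0. ] open -0.4 turn err(tool) [0.    0.    0.005]
t 20.75 jig x 6.2 y 3.4 z 66.9 F jig [-3.9  1.   2. ] open 0.0 turn err(tool) [ 0.    -0.002  0.005]
t 20.92 jig x 6.2 y 3.4 z 66.9 F jig [-7.8 -0.1  5.3] open -0.3 turn err(tool) [ 0.    -0.003  0.006]
row y -306..10 in channel: n 59 mean x 34.5
-300 43; -160 59; -150 7; -140 7; -130 8; -120 8; -110 8; -100 8; -90 7; -80 8; -70 8; -60 8; -50 8; -30 32; -20 32; -10 37; 0 41; 10 43;
```

The second bar is seated, exactly 14 mm short of the first one's stop. Next is the third.

```bash
python3 -m crank '[[[0,18,0,0,0,0,0],[0,18,0,0,0,0,0],[0,19,0,-5,0,0,0],[0,0,0,-28,0,0,0],[0,0,0,-25,0,0,0]]]' >/dev/null
python3 -m crank '[[[0,-11,-35,0,0,0,0],[0,-11,-35,0,0,0,0],[0,-11,-35,0,0,0,0],[0,-11,-35,0,0,0,0],[0,-11,-35,0,0,0,0]]]' >/dev/null
python3 -m crank '[[[0,0,0,0,0,0,0],[0,0,0,0,0,0,0]]]' >/dev/null;python3 st.py
python3 -m crank '[[[0,0,0,20,0,0,0],[0,0,0,20,0,0,0],[0,0,0,9,0,0,0],[0,0,0,0,0,0,0],[0,0,0,0,0,0,0]]]' >/dev/null; python3 st.py
```

```text
t 21.97 jig x 10.2 y -173.3 z 125.2 F jig [0.1 0.7 0.4] open -0.2 turn err(tool) [0.    0.001 0.   ]
t 22.38 jig x 8.4 y -170.9 z 75.7 F jig [ 0.6 -0.6  0.1] open 0.2 turn err(tool) [-0.    -0.001  0.006]
```

```bash
python3 -m crank '[[[0,0.5,10,1,0,0,0],[0,0,10,0,0,0,0],[0,0,10,0,0,0,0],[0,0,10,0,0,0,0],[0,0,8,0,0,0,0]]]' >/dev/null; python3 st.py
python3 -m crank '[[[0,0,8,0,0,0,0],[0,0,6,0,0,0,0],[0,0,4,0,0,0,0],[0,0,0,0,0,0,0]]]' >/dev/null; python3 st.py
python3 -m crank '[[[0,0,2,0,0,0,0],[0,0,0,0,0,0,0]]]' >/dev/null; python3 st.py; python3 row.py
```

```text
t 22.80 jig x 8.8 y -122.1 z 75.6 F jig [-0.2 -3.3  2.7] open 0.2 turn err(tool) [0.    0.002 0.005]
t 23.13 jig x 8.6 y -104.7 z 75.3 F jig [ 1.2 -1.1  2.9] open 0.6 turn err(tool) [0.001 0.001 0.005]
t 23.30 jig x 8.4 y -103.7 z 75.1 F jig [ 2.  -3.4  4.8] open -0.1 turn err(tool) [-0.     0.001  0.004]
row y -306..-293 in channel: n 0 
-300 43;
```

```bash
python3 -m crank '[[[0,0,2,-1,0,0,0],[0,0,0,0,0,0,0]]]' >/dev/null; python3 st.py; 
python3 -m crank '[[[0,0,2,0,0,0,0],[0,0,0,0,0,0,0]]]' >/dev/null; python3 st.py; 
python3 -m crank '[[[0,0,1.5,0,0,0,0],[0,0,0,0,0,0,0]]]' >/dev/null; python3 st.py
```

```text
t 23.52 jig x 7.7 y -101.4 z 75.7 F jig [ 1.4 -1.5  0.6] open -0.1 turn err(tool) [ 0.001 -0.001  0.005]
t 23.68 jig x 7.8 y -99.4 z 75.7 F jig [ 1.4 -2.3  1.5] open -0.1 turn err(tool) [ 0.    -0.001  0.005]
t 23.85 jig x 7.8 y -99.0 z 75.6 F jig [ 1.1 -6.8  3.2] open -0.1 turn err(tool) [-0.002 -0.     0.004]
```

```bash
python3 -m crank '[[[0,0,-7,0,0,0,0],[0,0,0,-25,0,0,0],[0,0,0,-25,0,0,0],[0,15,25,0,0,0,0],[0,15,25,0,0,0,0]]]' >/dev/null
python3 -m crank '[[[0,15,25,0,0,0,0],[0,12,20,0,0,0,0],[0,0,13,0,0,0,0],[0,0,0,0,0,0,0],[0,0,0,0,0,0,0]]]' >/dev/null;python3 st.py; python3 row.py
python3 -m crank '[[[0,0,0,30,0,0,0],[0,0,0,18,0,0,0],[0,0,0,6,0,0,0],[0,0,0,4,0,0,0],[0,0,0,0,0,0,0]]]' >/dev/null; python3 st.py
```

```text
t 24.68 jig x -50.3 y 3.2 z 125.4 F jig [ 0.1 -0.5 -0.3] open 0.0 turn err(tool) [ 0.    -0.001  0.007]
row y -306..33 in channel: n 194 mean x 25.6
-300 42; -120 59; -110 58; -90 7; -80 8; -70 8; -60 8; -50 8; -40 8; -30 22; -20 25; -10 26; 0 26; 10 27; 20 25; 30 24; 
t 25.15 jig x -49.4 y 1.8 z 67.5 F jig [-0.3 -0.1 -0.4] open -0.3 turn err(tool) [-0.001 -0.001  0.004]
```

```bash
python3 -m crank '[[[0,-9,0,0.5,0,0,0],[0,-9,1,0,0,0,0],[0,-9,0,0,0,0,0],[0,-8,0,0,0,0,0],[0,0,0,0,0,0,0]]]' >/dev/null; python3 st.py
python3 -m crank '[[[0,-2,0,0,0,0,0],[0,-1,0,0,0,0,0],[0,0,0,0,0,0,0]]]' >/dev/null; python3 st.py
python3 -m crank '[[[0,-1.5,0,0,0,0,0],[0,0,0,0,0,0,0]]]' >/dev/null; python3 st.py
python3 -m crank '[[[0,-1,0,0,0,0,0],[0,0,0,0,0,0,0]]]' >/dev/null; python3 st.py
```

```text
t 25.57 jig x -11.6 y 4.2 z 68.0 F jig [0.4 0.8 0.1] open 0.1 turn err(tool) [0.001 0.002 0.003]
t 25.82 jig x -11.4 y 3.8 z 67.3 F jig [-0.1  0.3 -0.1] open 0.4 turn err(tool) [-0.    -0.     0.005]
t 25.98 jig x -10.2 y 3.8 z 67.4 F jig [-0.2  0.2 -0.4] open 0.1 turn err(tool) [-0.    -0.     0.005]
t 26.15 jig x -9.2 y 3.7 z 67.4 F jig [-0.  -0.   0.7] open 0.1 turn err(tool) [-0.    -0.     0.005]
```

```bash
python3 -m crank '[[[0,-1,0,0,0,0,0],[0,0,0,0,0,0,0]]]' >/dev/null; python3 st.py
python3 -m crank '[[[0,-1,0,0,0,0,0],[0,0,0,0,0,0,0]]]' >/dev/null; python3 st.py
python3 -m crank '[[[0,-1,0,0,0,0,0],[0,0,0,0,0,0,0]]]' >/dev/null; python3 st.py
python3 -m crank '[[[0,20,0,0,0,0,0],[0,25,0,0,0,0,0],[0,20,0,-25,0,0,0],[0,15,0,-25,0,0,0],[0,10,0,-20,0,0,0]]]' >/dev/null
python3 -m crank '[[[0,30,0,0,0,0,0],[0,30,0,0,0,0,0],[0,0,0,0,0,0,0],[0,0,0,0,0,0,0]]]' >/dev/null; python3 st.py; python3 row.py
python3 - <<'E'
from h import *
a=optics.get_image("top")[160:235,128:272,::-1];b=optics.get_image("side")[120:200,200:270,::-1]
cv2.imwrite("pics/c5.png",np.hstack([cv2.copyMakeBorder(cv2.resize(a,(430,224),interpolation=2),0,190,0,0,0),cv2.resize(b,(362,414),interpolation=2)]))
E
```

```text
t 26.32 jig x -8.0 y 3.8 z 67.4 F jig [-0.6 -0.2  1. ] open -0.0 turn err(tool) [-0.    -0.     0.005]
t 26.48 jig x -7.7 y 3.8 z 67.3 F jig [-4.2  1.6  1.5] open 0.1 turn err(tool) [ 0.    -0.002  0.005]
t 26.65 jig x -7.8 y 3.8 z 67.3 F jig [-6.7  0.   3.8] open -0.1 turn err(tool) [ 0.    -0.003  0.006]
t 27.40 jig x -156.4 y 3.5 z 138.0 F jig [-0.3  0.7  0.3] open 0.2 turn err(tool) [0.001 0.002 0.007]
row y -306..33 in channel: n 180 mean x 25.7
-300 43; -290 48; -120 59; -90 7; -80 8; -70 8; -60 8; -50 8; -40 9; -30 22; -20 25; -10 26; 0 26; 10 27; 20 25; 30 26;
```

View pics/c5.png

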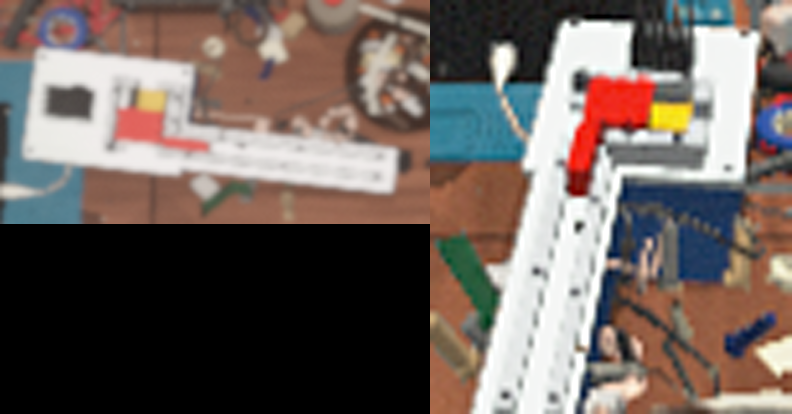

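Three bars and the battery are closed up in the channel (red block at (140,125) in the top view, battery above it at (150,98)). The fourth bar is still in the track at (185,145), and the heatsink is untouched. Contact positions were 14 mm apart each time, as they should be.

```bash
python3 -c "from bench import job; print(job.close_job())"
```

```text
the job is handed in; nothing more can be done
None
```

I pushed spacers 1–3 up the channel one at a time until they and the battery closed up against the end stop, left spacer 4 in the track, and handed the job in at about 27 s; no verdict came back.

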